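# Switch on the bench light from under its lip

### The arm

A 7-joint arm with a two-finger parallel gripper is mounted at the origin on a cart in front of the work surface, level with it; the furniture and walls round the work are solid. World frame = base frame: x ahead of the robot, y to its left, z up, the work surface at z = 0. Lengths are in m, angles in rad, forces in N, time in s.
With the tool pointing down it reaches from about 0.4 to 0.85 m from the base axis. Payload 6.9 kg.
Tool frame: the origin (TCP) lies midway between the tips of the shut fingers; the grasp point (between the pads) lies behind it (ctrl.pinch_z is the z of the grasp point in the tool frame, in m); z points along the fingers, y is the direction in which the jaws open and shut (so a half turn about z gives the same grasp; the last joint's range is limited). The gripper opens to 85 mm and grips with 20 to 120 N. Pads are 22 mm wide; open, the fingers measure 114 mm over their backs; the gripper's body (76 mm by 85 mm) begins 54 mm behind the grasp point. The pads swing forward as they close: fully open they stand 13 mm farther back than shut.
Start: joints at [1.377, 0.507, -0.238, 1.5, 0.126, 1.149, -0.155], TCP at [0.185, -0.597, 0.231] pointing down, gripper open.
Joint ranges: [-3.08, 3.08], [-0.24, 2.05], [-1.43, 1.35], [0, 2.5], [-1.52, 4.66], [0.17, 1.96], [-2.89, 2.89]. Speed limits (rad/s): [2.39, 2.39, 3.14, 3.14, 3.14, 3.14, 3.14].

### API

Orientations are given as a unit quaternion [w, x, y, z].
In Python, from station import ctrl, get_state, vision, ticket, models gives the robot as it stands. Calls block until the motion is done:
- ctrl.movep(position, orientation): joint-space move of the TCP to a pose.
- ctrl.movel(position, frame=None, max_speed=0.15): straight line of the TCP; frame=None keeps the orientation; max_speed is the mean speed in m/s.
- ctrl.set_joints(angles): joint-space move.
- ctrl.ungrasp() and ctrl.close_gripper(force=None): open the fingers fully, or close them until they stop; force is the grip in N (None keeps the last).
- ctrl.pause(seconds).
- ctrl.ik(position, orientation): joint angles nearest the present ones, or None.
- get_state(): the state.
- vision.grab_frame(name): name is "scene" or "top" or "wrist"; returns (picture, depth): 480x640x3 uint8, blue, green, red; 480x640 float32, m along the optical axis (not along the pixel's ray), 0 where there is no reading.
- vision.camera_info(name): a dict with "mtx" (3x3 intrinsics, pixels), "R" (3x3) and "t" (3): a world point X has camera coordinates R X + t; the wrist camera has in their place "hand_eye" (4x4, takes a point from camera to tool coordinates, whose origin is the TCP and whose axes are the flange's). Camera axes: x right, y down, z forward; pixel columns grow to the right and rows downward; lengths in m; the calibration is good to about 2 mm. A picture is of the moment at which its call begins: read the wrist's pose just before it. camera_info takes no time and is no camera call.
A pose or a line that the arm cannot do raises ctrl.Unreachable and nothing moves.
- ticket.close_job(): hands the job in, once; it reports no verdict.
Trained networks look in the newest picture that a camera, given by its name, has taken for a name from the list of things; names that differ only in an ending like _2 or _b are one class to them, and where a whole thing is asked for, a point or a joint stands for the part that bears it (a point fixed in the world has none). Each returns a list of dicts, best first, with "p" (0 to 1); they miss things now and then, are a little off and sometimes report something else, mostly with a low value. They report only what shows in the picture. A call takes as long as a camera call.
- models.recognise(camera, target): "point" ([column, row] in pixels, amid what is visible of it).
- models.masks_of(camera, target): "mask" (480x640 bool, what is visible of it) and "point" ([column, row] in pixels, amid what is visible of it).
The state is a dict: "time": time; "qpos": joint angles; "qd": joint speeds; "tau": joint torques, N m; "tcp_pos": TCP position; "eef_rot": TCP orientation; "contact_force": force on the tool from outside, world axes, zero at the start; "wrist_torque": the same for the moment, N m; "width": finger opening in m.
Only numpy, scipy, OpenCV 4.12 (cv2) and the standard library are available. Lean on these libraries where they do the work, as an engineer would, in place of code of your own. Each camera call takes 0.05 s, during which the arm holds its last target.

### The job

Switch the bench light on: reach in under the front lip of its canopy and push the wide bar that hangs there, beneath the wider of the two black clips, straight up until it is fully in. It stays up by itself. Leave the narrow button under the other clip alone, and draw back clear of the light.

Things in the scene. Friction and masses are not known exactly. Their poses are not given: they have to be found in the camera images.
- bench_light: Fixed flat canopy of a bench light, 138 mm deep, 230 wide, 10 thick, level, 160 to 210 mm above the table, on a rear post (107 mm behind its front edge) on a low base. Origin: middle of the front edge (lip), at the underside. x points level from lip back to post, y along the lip to the left, z up. Two black clips on the lip, 100 to 124 mm apart, stand out 3 mm in front and 3 mm below (9 mm from 8 mm behind the lip).
- wide_bar (a joint): Travel of the lamp switch, the wide bar under the 56 mm wide clip, in m: 0 to 0.001 hanging (off), 0.008 fully pushed up (on). It moves straight up, has no spring, resists with about 3 N and stays where it is left.
- wide_bar_mid (a point): Centre of that bar: grey, round, 20 mm thick, 50 mm long, level along the lip, moves with the switch. When off, its axis is 16 mm behind the lip and 34 mm below the canopy's underside (lowest line 44 mm below it). A shut gripper tilted 35 to 45 degrees, fingers pointing down and in under the lip, can lift it with the upper side of its tips.
- narrow_bar (a joint): Travel of the other switch, the narrow button under the 24 mm wide clip, in m: 0 hanging, 0.008 pushed up. To be left alone.
- narrow_bar_mid (a point): Centre of that narrow button: a grey round bar 20 mm in diameter but only 18 mm long, at the same height and depth behind the lip as the wide one.

How it is judged:
By the outcome, as a careful person would: the job done as asked, in the order asked, and still so for the second after the job is handed in, with the robot touching nothing.
It also fails if it takes over 29 s, if anything falls off the work surface, if the arm or the gripper's body presses on something with over 40 N, if the wrist force passes 120 N, or if a joint passes its speed limit or range.

## Working session

There is one attempt and no reset: what is moved stays moved. The work goes in short steps, each a Python script; the robot and the scene stay as the last script left them, time stands still between calls to the robot, and variables do not carry over. Pictures are saved under pics/ and viewed, and the job is handed in when it is done.

```bash
mkdir -p pics; ls; python3 - <<'E'
from station import ctrl,get_state,vision,models
import cv2,numpy as np
s=get_state();print(s['time'],s['tcp_pos'],s['eef_rot'],s['width'],ctrl.pinch_z)
ims=[]
for n in("scene","top"):
    im,d=vision.grab_frame(n);cv2.imwrite(f"pics/{n}0.png",im);np.save(f"pics/{n}0d.npy",d)
    for t in("bench_light","wide_bar","narrow_bar"):
        for r in models.masks_of(n,t)[:3]:
            m=r['mask'];print(n,t,r['p'],r['point'],m.sum());np.save(f"pics/{n}0_{t}.npy",m) if r['p']>.5 else 0
    c=vision.camera_info(n);print(c['mtx'],c['R'],c['t'])
print(get_state()['time'])
E
```

```text
pics
0.0 [ 0.18434295 -0.59666097  0.23043246] [-8.89092498e-04  9.88785785e-01  1.49338065e-01 -1.52275153e-04] 0.08557721874593666 -0.0187
scene bench_light 0.8 [318.1, 264.4] 4785
scene wide_bar 0.68 [364.1, 289.7] 273
scene narrow_bar 0.68 [312.1, 305.7] 137
[[485.4682158    0.         321.28938246]
 [  0.         485.4682158  244.49533938]
 [  0.           0.           1.        ]] [[ 0.67470733 -0.7380055   0.01085829]
 [-0.36383694 -0.34535875 -0.86507226]
 [ 0.64217809  0.57971995 -0.50152974]] [-0.06771622  0.53644296  0.40083946]
top bench_light 0.6 [292.8, 247.8] 10686
[[563.75443064   0.         315.68222209]
 [  0.         563.75443064 243.33292118]
 [  0.           0.           1.        ]] [[ 0.0126778  -0.99991125  0.00409542]
 [-0.99523842 -0.0130142  -0.09659771]
 [ 0.09664244 -0.00285127 -0.99531508]] [0.36828019 0.57986604 1.02785456]
0.4
```

View pics/scene0.png

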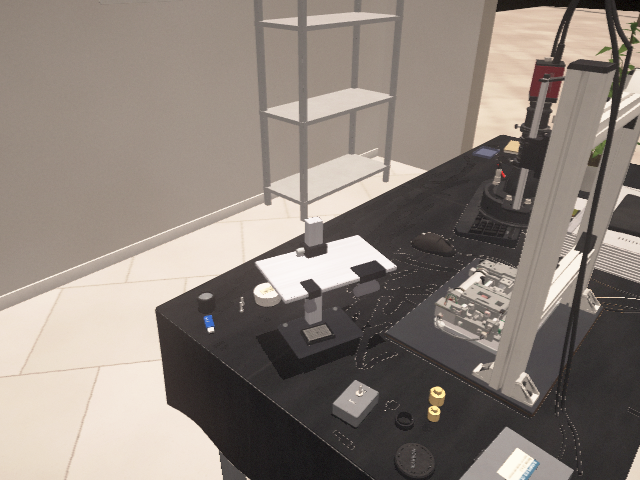

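View pics/top0.png

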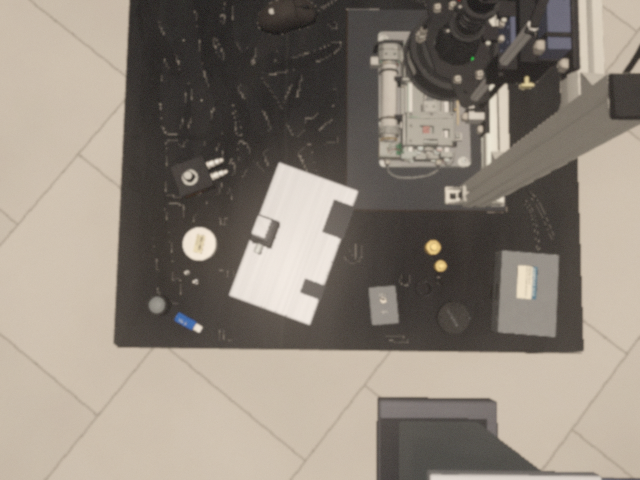

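```bash
cat > h.py <<'E'
import numpy as np,cv2
from station import vision
def cloud(n,d,m):
    c=vision.camera_info(n);K=c['mtx'];v,u=np.nonzero(m&(d>0));z=d[v,u]
    P=np.c_[(u-K[0,2])*z/K[0,0],(v-K[1,2])*z/K[1,1],z]
    return (P-c['t'])@np.array(c['R']),u,v
E
python3 - <<'E'
from h import *
d=np.load('pics/top0d.npy');m=np.load('pics/top0_bench_light.npy')
P,u,v=cloud('top',d,m)
print(np.histogram(P[:,2],bins=12))
s=P[P[:,2]>.12];z=np.median(s[:,2]);s=s[abs(s[:,2]-z)<.01];print('top z',z,len(s))
r=cv2.minAreaRect(s[:,:2].astype(np.float32));print(r,cv2.boxPoints(r))
d=np.load('pics/scene0d.npy')
for t in('bench_light','wide_bar','narrow_bar'):
    P,u,v=cloud('scene',d,np.load(f'pics/scene0_{t}.npy'));print(t,np.median(P,0),np.percentile(P,5,0),np.percentile(P,95,0))
E
```

```text
(array([    4,     5,     0,     0,     0,     0,     0,     0, 10310,
         324,     0,     1]), array([-0.0065581 ,  0.01480438,  0.03616685,  0.05752933,  0.0788918 ,
        0.10025428,  0.12161676,  0.14297923,  0.16434171,  0.18570418,
        0.20706666,  0.22842913,  0.24979161]))
top z 0.17983154693039377 10326
((0.5614492893218994, 0.41190582513809204), (0.138004332780838, 0.22948552668094635), 70.61994934082031) [[0.43031088 0.38488883]
 [0.64679337 0.30873805]
 [0.69258773 0.43892282]
 [0.4761052  0.5150736 ]]
bench_light [0.54183482 0.41278751 0.18044404] [0.44857912 0.34589111 0.17700798] [0.65466957 0.48397209 0.18937592]
wide_bar [0.5908793  0.33686505 0.1425031 ] [0.57317567 0.32798409 0.13231896] [0.61472903 0.35011356 0.15234806]
narrow_bar [0.47979241 0.3764916  0.14276152] [0.47533847 0.37145839 0.13102557] [0.48795749 0.38780473 0.15449194]
```

The scene view shows the white canopy at about (325,267). The wide clip is at (368,270) with the grey bar below it at (367,288), and the narrow clip is at (311,287) with its button at (313,305). The top view shows the wide clip at (339,218) and the narrow one at (312,288), so the lip faces −y with the wide clip on the far-x side. The machine and frame are nearby, at top columns above 345.

```bash
python3 - <<'E'
from h import *
from station import ctrl,get_state
from scipy.spatial.transform import Rotation as Rn
im=cv2.imread('pics/top0.png');d=np.load('pics/top0d.npy')
A=np.array([.43031,.38489]);B=np.array([.64679,.30874]);mid=(A+B)/2
yl=(A-B)/np.linalg.norm(A-B);xl=np.array([yl[1],-yl[0]]);print('x',xl,'mid',mid)
P,u,v=cloud('top',d,d>0)
L=np.c_[(P[:,:2]-mid)@xl,(P[:,:2]-mid)@yl,P[:,2]-.17]
g=im[v,u].max(1)
for lo,hi in((-.115,-.02),(.02,.115)):
    k=(L[:,0]>-.006)&(L[:,0]<.04)&(L[:,1]>lo)&(L[:,1]<hi)&(abs(L[:,2]-.01)<.012)&(g<90)
    print('clip',k.sum(),np.percentile(L[k],[1,50,99],axis=0).round(4).tolist())
d2=np.load('pics/scene0d.npy')
for t in('wide_bar','narrow_bar'):
    m=np.load(f'pics/scene0_{t}.npy');Q,_,_=cloud('scene',d2,m)
    M=np.c_[(Q[:,:2]-mid)@xl,(Q[:,:2]-mid)@yl,Q[:,2]-.17];print(t,np.percentile(M,[2,25,50,75,98],axis=0).round(4).tolist())
# obstacles in front
k=(L[:,0]<-.02)&(L[:,0]>-.4)&(abs(L[:,1])<.35)&(P[:,2]>.03)
h,xe,ye=np.histogram2d(P[k,0],P[k,1],bins=[np.arange(.2,1,.05),np.arange(-.1,.5,.05)])
for i,j in np.argwhere(h>5):
    kk=k&(P[:,0]>=xe[i])&(P[:,0]<xe[i+1])&(P[:,1]>=ye[j])&(P[:,1]<ye[j+1]);print(xe[i].round(2),ye[j].round(2),P[kk,2].max().round(3))
print(np.array(vision.camera_info('wrist')['hand_eye']).round(3))
mm=d2.copy();y,x=slice(230,350),slice(240,420)
cv2.imwrite('pics/crop0.png',cv2.resize(cv2.imread('pics/scene0.png')[y,x],None,fx=4,fy=4,interpolation=cv2.INTER_CUBIC))
E
```

```text
x [0.33183297 0.94333816] mid [0.53855  0.346815]Traceback (most recent call last):
  File "<stdin>", line 12, in <module>
    return _quantile_unchecked(
        a, q, axis, out, overwrite_input, method, keepdims, weights)
    return _ureduce(a,
                    func=_quantile_ureduce_func,
    ...<5 lines>...
                    overwrite_input=overwrite_input,
                    method=method)
    r = func(a, **kwargs)
    result = _quantile(arr,
                       quantiles=q,
    ...<2 lines>...
                       out=out,
                       weights=wgt)
    slices_having_nans = np.isnan(arr[-1, ...])
                                  ~~~^^^^^^^^^
IndexError: index -1 is out of bounds for axis 0 with size 0
```

```bash
python3 - <<'E'
from h import *
im=cv2.imread('pics/top0.png');d=np.load('pics/top0d.npy')
A=np.array([.43031,.38489]);B=np.array([.64679,.30874]);mid=(A+B)/2
yl=(A-B)/np.linalg.norm(A-B);xl=np.array([yl[1],-yl[0]])
P,u,v=cloud('top',d,d>0)
L=np.c_[(P[:,:2]-mid)@xl,(P[:,:2]-mid)@yl,P[:,2]-.17]
g=im[v,u].max(1)
for lo,hi in((-.115,-.02),(.02,.115)):
    k=(L[:,0]>-.006)&(L[:,0]<.05)&(L[:,1]>lo)&(L[:,1]<hi)&(L[:,2]>0)&(g<120)
    print('clip',k.sum(),np.percentile(L[k],[1,50,99],axis=0).round(4).tolist() if k.any() else (L[v*640+u==218*640+339],im[218,339]))
d2=np.load('pics/scene0d.npy')
for t in('wide_bar','narrow_bar'):
    m=np.load(f'pics/scene0_{t}.npy');Q,_,_=cloud('scene',d2,m)
    M=np.c_[(Q[:,:2]-mid)@xl,(Q[:,:2]-mid)@yl,Q[:,2]-.17];print(t,np.percentile(M,[2,25,50,75,98],axis=0).round(4).tolist())
k=(L[:,0]<-.02)&(L[:,0]>-.4)&(abs(L[:,1])<.35)&(P[:,2]>.03)
h,xe,ye=np.histogram2d(P[k,0],P[k,1],bins=[np.arange(.2,1,.05),np.arange(-.1,.5,.05)])
for i,j in np.argwhere(h>5):
    kk=k&(P[:,0]>=xe[i])&(P[:,0]<xe[i+1])&(P[:,1]>=ye[j])&(P[:,1]<ye[j+1]);print(xe[i].round(2),ye[j].round(2),P[kk,2].max().round(3),end='; ')
print(np.array(vision.camera_info('wrist')['hand_eye']).round(3))
cv2.imwrite('pics/crop0.png',cv2.resize(cv2.imread('pics/scene0.png')[230:350,240:420],None,fx=4,fy=4,interpolation=cv2.INTER_CUBIC))
E
```

```text
clip 645 [[-0.0028, -0.0848, 0.009], [0.0129, -0.0601, 0.0128], [0.0293, -0.035, 0.0166]]
clip 173 [[-0.003, 0.0493, 0.0097], [0.0087, 0.0597, 0.0126], [0.0264, 0.0683, 0.0166]]
wide_bar [[0.004, -0.0802, -0.0388], [0.0064, -0.0659, -0.032], [0.0086, -0.0523, -0.0275], [0.0104, -0.04, -0.0239], [0.0188, -0.0324, -0.0158]]
narrow_bar [[0.0043, 0.0557, -0.04], [0.0065, 0.0609, -0.0323], [0.009, 0.0661, -0.0272], [0.0119, 0.0689, -0.0227], [0.0214, 0.0709, -0.0142]]
0.4 -0.05 0.047; 0.4 0.0 0.047; 0.4 0.2 0.031; 0.45 -0.1 0.046; 0.45 -0.05 0.047; 0.45 0.0 0.047; 0.45 0.2 0.045; 0.45 0.25 0.044; 0.5 -0.1 0.048; 0.5 -0.05 0.048; 0.5 0.0 0.048; 0.55 -0.1 0.046; 0.55 -0.05 0.047; 0.55 0.0 0.049; 0.55 0.15 0.035; 0.6 0.05 0.566; 0.6 0.1 0.559; 0.65 0.0 0.053; 0.65 0.05 0.566; 0.65 0.1 0.564; 0.65 0.15 0.049; 0.65 0.2 0.046; 0.7 0.05 0.553; 0.7 0.1 0.486; 0.7 0.15 0.524; 0.7 0.2 0.113; 0.7 0.25 0.076; 0.75 0.05 0.49; 0.75 0.1 0.524; 0.75 0.15 0.531; 0.75 0.2 0.314; 0.8 0.05 0.487; 0.8 0.1 0.484; 0.8 0.15 0.479; 0.8 0.2 0.432; 0.85 0.15 0.37; 0.85 0.2 0.335; [[ 0.001 -0.957 -0.291  0.074]
 [ 1.     0.001 -0.     0.   ]
 [ 0.001 -0.291  0.957 -0.142]
 [ 0.     0.     0.     1.   ]]
```

```bash
sleep 1
python3 - <<'E'
from h import *
Ps=[]
for n in('scene','top'):
    d=np.load(f'pics/{n}0d.npy');Ps.append(cloud(n,d,d>0)[0])
for n,P in zip(('scene','top'),Ps):
  for z0,z1 in((.06,.15),(.15,.25),(.25,.35),(.35,.45),(.45,.55),(.55,.65),(.65,.8)):
    k=(P[:,2]>z0)&(P[:,2]<z1)&(P[:,0]>.2)&(P[:,0]<1)&(abs(P[:,1])<.6)
    h,xe,ye=np.histogram2d(P[k,0],P[k,1],bins=[np.arange(.2,1,.04),np.arange(-.6,.61,.04)])
    print(n,z0,[(xe[i].round(2).item(),ye[j].round(2).item()) for i,j in np.argwhere(h>8) if xe[i]<.76])
E
```

```text
scene 0.06 [(0.44, 0.36), (0.48, 0.36), (0.56, 0.32), (0.56, 0.44), (0.6, 0.32), (0.64, 0.04), (0.64, 0.08), (0.68, -0.04), (0.68, 0.0), (0.68, 0.04), (0.68, 0.12), (0.68, 0.2), (0.72, 0.04), (0.72, 0.12), (0.72, 0.16), (0.72, 0.2), (0.72, 0.24)]
scene 0.15 [(0.4, 0.36), (0.4, 0.4), (0.44, 0.36), (0.44, 0.4), (0.44, 0.44), (0.44, 0.48), (0.48, 0.32), (0.48, 0.36), (0.48, 0.4), (0.48, 0.44), (0.48, 0.48), (0.52, 0.32), (0.52, 0.36), (0.52, 0.4), (0.52, 0.44), (0.52, 0.48), (0.56, 0.32), (0.56, 0.36), (0.56, 0.4), (0.56, 0.44), (0.6, 0.28), (0.6, 0.32), (0.6, 0.36), (0.6, 0.4), (0.6, 0.44), (0.64, 0.04), (0.64, 0.08), (0.64, 0.28), (0.64, 0.32), (0.64, 0.36), (0.64, 0.4), (0.64, 0.44), (0.68, 0.0), (0.68, 0.04), (0.68, 0.4), (0.72, 0.04)]
scene 0.25 [(0.56, 0.44), (0.64, 0.04), (0.64, 0.08), (0.68, 0.0), (0.68, 0.04), (0.72, 0.12), (0.72, 0.16)]
scene 0.35 [(0.64, 0.04), (0.64, 0.08), (0.68, 0.0), (0.68, 0.04), (0.72, 0.04), (0.72, 0.12), (0.72, 0.16)]
scene 0.45 [(0.64, 0.04), (0.64, 0.08), (0.68, 0.0), (0.68, 0.04), (0.72, 0.04), (0.72, 0.12), (0.72, 0.16)]
scene 0.55 [(0.64, 0.04), 
[... 419 characters left out ...]
(0.52, 0.44), (0.52, 0.48), (0.56, 0.32), (0.56, 0.36), (0.56, 0.4), (0.56, 0.44), (0.6, 0.28), (0.6, 0.32), (0.6, 0.36), (0.6, 0.4), (0.6, 0.44), (0.64, 0.04), (0.64, 0.08), (0.64, 0.28), (0.64, 0.32), (0.64, 0.36), (0.64, 0.4), (0.64, 0.44), (0.68, 0.04), (0.68, 0.08), (0.68, 0.4), (0.72, 0.04), (0.72, 0.08)]
top 0.25 [(0.56, 0.44), (0.64, 0.04), (0.64, 0.08), (0.68, 0.08), (0.72, 0.12), (0.72, 0.16)]
top 0.35 [(0.64, 0.04), (0.64, 0.08), (0.68, 0.08), (0.72, 0.08), (0.72, 0.12), (0.72, 0.16)]
top 0.45 [(0.64, 0.04), (0.64, 0.08), (0.68, 0.04), (0.68, 0.08), (0.72, 0.04), (0.72, 0.08), (0.72, 0.12), (0.72, 0.16)]
top 0.55 [(0.64, 0.04), (0.64, 0.08), (0.68, 0.04), (0.68, 0.08)]
top 0.65 []
```

View pics/crop0.png

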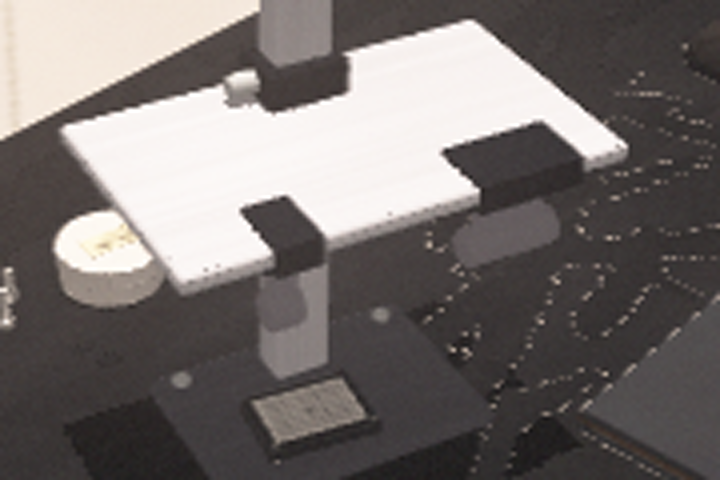

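```bash
cat >> h.py <<'E'
mid=np.array([.53855,.346815]);xl=np.array([.33183,.94334]);yl=np.array([-.94334,.33183]);Z0=.170
def W(p): return np.r_[mid+xl*p[0]+yl*p[1],Z0+p[2]]
def pose(a,tilt,yaw=0):
    # local contact frame; returns quat wxyz; tool x down side
    from scipy.spatial.transform import Rotation as Rn
    t=np.radians(tilt);c,s=np.cos(np.radians(yaw)),np.sin(np.radians(yaw))
    X=np.r_[xl*c+yl*s,0];U=np.array([0,0,1.])
    z=np.sin(t)*X-np.cos(t)*U;n=np.cos(t)*X+np.sin(t)*U
    R=np.c_[-n,np.cross(z,-n),z];q=Rn.from_matrix(R).as_quat()
    return R,np.r_[q[3],q[:3]]
E
python3 - <<'E'
from h import *
from station import ctrl
for tilt in(40,45):
  for yaw in(0,10,20,-10):
    for flip in(0,1):
      R,q=pose(0,tilt,yaw)
      if flip:
        from scipy.spatial.transform import Rotation as Rn
        r=Rn.from_matrix(R*np.array([-1,-1,1])).as_quat();q=np.r_[r[3],r[:3]]
      for p in([.01,-.058,-.05],[-.06,-.058,-.06]):
        j=ctrl.ik(W(p),q);print(tilt,yaw,flip,p,None if j is None else np.round(j,2))
E
```

```text
40 0 0 [0.01, -0.058, -0.05] [-0.03  0.63 -0.36  1.97 -1.19  0.37 -2.67]
40 0 0 [-0.06, -0.058, -0.06] [ 0.09  0.61 -0.37  2.06 -1.27  0.41 -2.48]
40 0 1 [0.01, -0.058, -0.05] [ 0.34  0.82 -1.03  1.97  0.73  0.22 -1.35]
40 0 1 [-0.06, -0.058, -0.06] [ 0.3   0.67 -0.69  2.06 -0.9   0.22  0.32]
40 10 0 [0.01, -0.058, -0.05] [-0.04  0.66 -0.31  1.87 -0.99  0.54 -2.72]
40 10 0 [-0.06, -0.058, -0.06] [ 0.07  0.64 -0.3   1.97 -1.03  0.57 -2.56]
40 10 1 [0.01, -0.058, -0.05] [ 0.32  0.82 -0.94  1.87  0.07  0.34 -0.54]
40 10 1 [-0.06, -0.058, -0.06] [ 0.44  0.8  -0.93  1.96 -0.08  0.33 -0.31]
40 20 0 [0.01, -0.058, -0.05] [-0.04  0.7  -0.28  1.77 -0.83  0.7  -2.72]
40 20 0 [-0.06, -0.058, -0.06] [ 0.06  0.68 -0.27  1.86 -0.86  0.72 -2.58]
40 20 1 [0.01, -0.058, -0.05] [ 0.31  0.86 -0.94  1.76 -0.01  0.52 -0.31]
40 20 1 [-0.06, -0.058, -0.06] [ 0.41  0.82 -0.89  1.86 -0.14  0.52 -0.1 ]
40 -10 0 [0.01, -0.058, -0.05] [ 0.31  0.78 -1.03  2.05  1.55  0.22  0.79]
40 -10 0 [-0.06, -0.058, -0.06] [ 0.52  0.87 -1.22  2.15  1.64  0.34  0.81]
40 -10 1 [0.01, -0.058, -0.05] [ 0.39  0.89 -1.23  2.05  1.
[... 583 characters left out ...]
  1.9  -0.23  0.28 -0.2 ]
45 10 1 [-0.06, -0.058, -0.06] [ 0.49  0.84 -0.96  1.99 -0.28  0.29 -0.07]
45 20 0 [0.01, -0.058, -0.05] [ 0.01  0.73 -0.3   1.79 -0.95  0.72 -2.57]
45 20 0 [-0.06, -0.058, -0.06] [ 0.1   0.71 -0.27  1.88 -0.97  0.76 -2.44]
45 20 1 [0.01, -0.058, -0.05] [ 0.36  0.89 -0.95  1.79 -0.14  0.49 -0.15]
45 20 1 [-0.06, -0.058, -0.06] [ 0.47  0.87 -0.92  1.87 -0.24  0.5   0.03]
45 -10 0 [0.01, -0.058, -0.05] [ 0.42  0.92 -1.22  2.1   1.91  0.35  0.52]
45 -10 0 [-0.06, -0.058, -0.06] [ 0.56  0.91 -1.22  2.2   2.02  0.3   0.48]
45 -10 1 [0.01, -0.058, -0.05] [ 0.42  0.92 -1.22  2.1   1.91  0.35 -2.62]
45 -10 1 [-0.06, -0.058, -0.06] [ 0.56  0.91 -1.22  2.2   2.02  0.3  -2.66]
```

The crop shows the wide bar at about (505,232), hanging clear under its clip. The gantry post stands at x≥0.64, y≈0.04–0.12, so I'll swing over at a smaller radius with the gripper shut.

```bash
python3 - <<'E'
from h import *
from station import ctrl,get_state
ctrl.close_gripper(20)
s=get_state();print(s['time'],s['width'])
R,q=pose(0,45)
jpre=ctrl.ik(W([-.09,-.058,-.0695]),q);print(np.round(jpre,3))
j0=np.array(s['qpos'])
# retracted waypoint: back 13 cm, higher
w=W([-.19,-.058,0.05]);jw=ctrl.ik(w,q);print(w,None if jw is None else np.round(jw,3))
ctrl.movep([.14,-.44,.27],s['eef_rot']);print(get_state()['time'],np.round(get_state()['tcp_pos'],3),np.round(get_state()['qpos'],2))
jw=ctrl.ik(w,q);print(None if jw is None else np.round(jw,3))
E
```

```text
1.1667 -0.00010334075899110645
[ 0.216  0.656 -0.409  2.137 -1.497  0.463 -2.147]
[0.53021602 0.14833426 0.22      ] [ 0.237  0.396 -0.121  2.092 -1.103  0.829 -2.497]
1.875 [ 0.14  -0.44   0.271] [ 1.42  0.22 -0.27  1.84  0.07  1.09 -0.14]
[ 0.421  0.411 -0.376  2.089 -1.021  0.734 -2.581]
```

```bash
python3 - <<'E'
from h import *
from station import ctrl,get_state
R,q=pose(0,45)
jw=np.array(ctrl.ik(W([-.19,-.058,0.05]),q));j0=np.array(get_state()['qpos'])
for f in(.5,1):
    ctrl.set_joints((j0+f*(jw-j0)).tolist());s=get_state();print(s['time'],np.round(s['tcp_pos'],3),np.round(s['contact_force'],1))
im,d=vision.grab_frame('scene');cv2.imwrite('pics/scene1.png',im)
im,d=vision.grab_frame('wrist');cv2.imwrite('pics/wrist1.png',im);np.save('pics/wrist1d.npy',d)
E
```

```text
3.3417 [ 0.447 -0.184  0.228] [-0.8  0.4  0.3]
4.6167 [0.531 0.147 0.22 ] [-0.5 -0.5  0.5]
```

View pics/scene1.png

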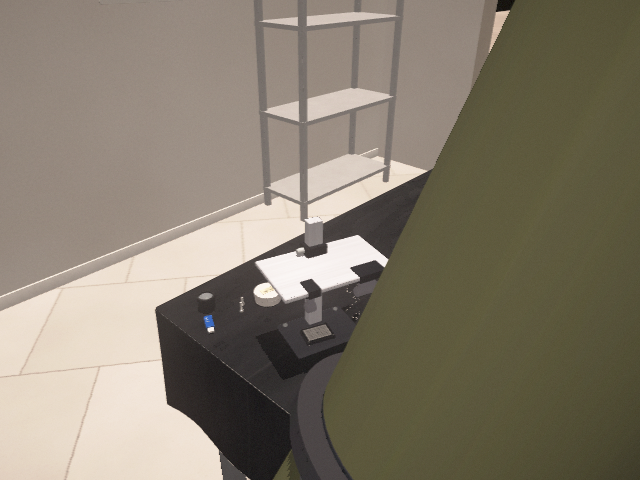

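View pics/wrist1.png

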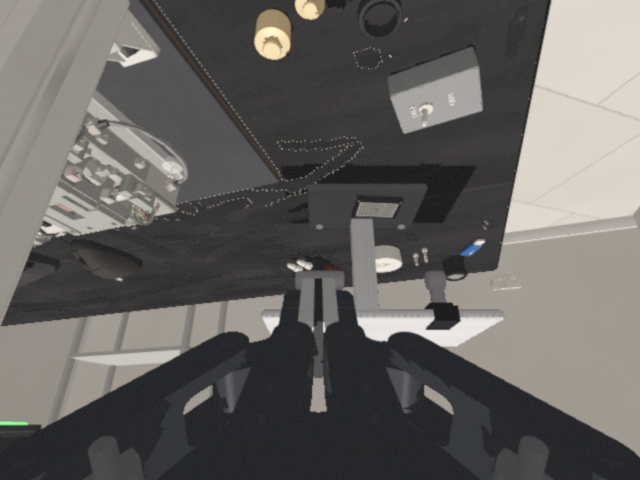

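The wrist view is upside down. It shows the grey wide bar at about (320,278), in line with the shut fingers at column 319, and the narrow button at (435,282). I'll measure the bar from this depth image.

```bash
python3 - <<'E'
from h import *
from station import ctrl,get_state,models
from scipy.spatial.transform import Rotation as Rn
s=get_state();c=vision.camera_info('wrist');K=c['mtx'];H=np.array(c['hand_eye'])
d=np.load('pics/wrist1d.npy')
r=s['eef_rot'];Rt=Rn.from_quat([r[1],r[2],r[3],r[0]]).as_matrix()
R,q=pose(0,45);print('orient err',np.abs(R-Rt).max())
def loc(m):
    v,u=np.nonzero(m&(d>0));z=d[v,u];P=np.c_[(u-K[0,2])*z/K[0,0],(v-K[1,2])*z/K[1,1],z]
    P=(P@H[:3,:3].T+H[:3,3])@Rt.T+s['tcp_pos'];return np.c_[(P[:,:2]-mid)@xl,(P[:,:2]-mid)@yl,P[:,2]-Z0],P
for t in('wide_bar','narrow_bar','bench_light'):
    for o in models.masks_of('wrist',t)[:2]:
        L,P=loc(o['mask']);print(t,o['p'],o['point'],o['mask'].sum(),np.percentile(L,[2,25,50,75,98],axis=0).round(4).tolist())
m=np.zeros(d.shape,bool);m[:,:130]=1;L,P=loc(m);k=(P[:,2]>.1);print('post',np.percentile(P[k],[2,50,98],axis=0).round(3).tolist(),get_state()['time'])
E
```

```text
orient err 0.001806561555741687
wide_bar 0.79 [325.2, 278.4] 470 [[0.004, -0.0823, -0.0412], [0.0053, -0.0732, -0.0374], [0.0061, -0.053, -0.0346], [0.0072, -0.0399, -0.03], [0.0129, -0.0338, -0.0245]]
narrow_bar 0.59 [435.7, 282.5] 576 [[0.0044, 0.0519, -0.0417], [0.0061, 0.0548, -0.0339], [0.0088, 0.0591, -0.0276], [0.0102, 0.0637, -0.0197], [0.0213, 0.0693, -0.0105]]
bench_light 0.71 [418.8, 324.3] 3644 [[-0.0025, -0.1089, 0.0006], [-0.0007, 0.0033, 0.0067], [0.0122, 0.0378, 0.0097], [0.0467, 0.0891, 0.0099], [0.1151, 0.1125, 0.0102]]
post [[0.547, 0.058, 0.102], [0.647, 0.081, 0.17], [3.243, 2.054, 0.277]] 4.8667
```

All three views agree to within about 2 mm. Next I go in low and lift in steps.

```bash
python3 - <<'E'
from h import *
from station import ctrl,get_state
def rep(n):
    s=get_state();p=s['tcp_pos'];print(n,round(s['time'],2),np.round([(p[:2]-mid)@xl*1e3,(p[:2]-mid)@yl*1e3,(p[2]-Z0)*1e3],1),np.round(s['contact_force'],1));return np.array(s['contact_force'])
ctrl.movel(W([-.07,-.058,-.0695]),max_speed=.12);rep('low')
ctrl.movel(W([.0068,-.058,-.0695]),max_speed=.08);f0=rep('under')
cv2.imwrite('pics/wrist2.png',vision.grab_frame('wrist')[0])
f=f0
for z in(-.061,-.058,-.055,-.052,-.049,-.047):
    ctrl.movel(W([.0068,-.058,z]),max_speed=.03);f=rep(z)-f0
    if np.linalg.norm(f)>12: break
cv2.imwrite('pics/wrist3.png',vision.grab_frame('wrist')[0])
E
```

```text
low 6.42 [-70.3 -58.2 -69.3] [ 0.6 -0.8  0.1]
under 7.53 [  6.2 -58.2 -69.8] [-0.5 -0.4  0. ]
-0.061 8.02 [  6.6 -58.2 -60.9] [ 0.1  0.3 -0.3]
-0.058 8.27 [  6.8 -58.  -58. ] [-0.8  0.1  0.3]
-0.055 8.52 [  6.8 -58.  -55. ] [ 0.5 -0.5  1.2]
-0.052 8.77 [  6.3 -58.  -52.3] [-1.2 -2.  -0.5]
-0.049 9.02 [  6.1 -58.  -49.4] [-2.4 -4.  -1.2]
-0.047 9.27 [  6.2 -58.  -47.4] [-2.  -5.4  0.3]
```

View pics/wrist2.png

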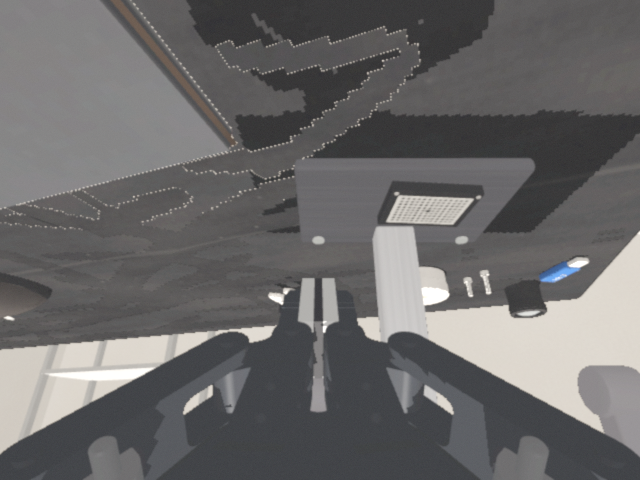

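View pics/wrist3.png

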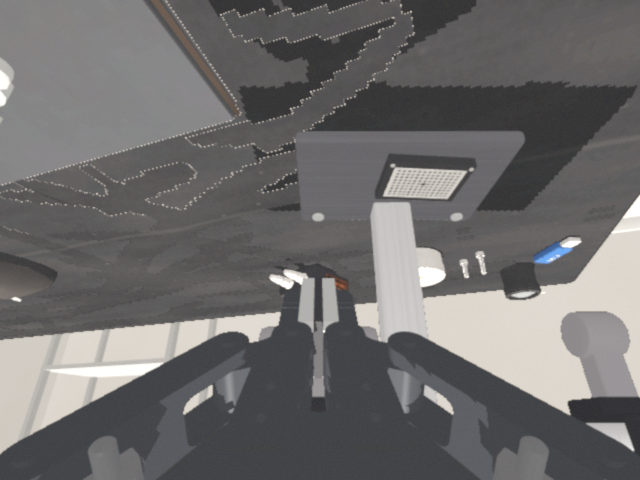

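Light contact from about −54 mm. In the wrist view the bar ends show at either side of the fingers, at (265,333) and (372,333). I'll keep going until the stop shows as a clear force rise.

```bash
python3 - <<'E'
from h import *
from station import ctrl,get_state
def rep(n):
    F=[]
    for _ in range(3):
        ctrl.pause(.03);s=get_state();F.append(s['contact_force'])
    p=s['tcp_pos'];F=np.mean(F,0);print(n,round(s['time'],2),np.round([(p[:2]-mid)@xl*1e3,(p[:2]-mid)@yl*1e3,(p[2]-Z0)*1e3],1),'in/left/up',np.round([F[:2]@xl,F[:2]@yl,F[2]],1));return F
rep('now')
for z in(-.046,-.045,-.044,-.043,-.042,-.041):
    ctrl.movel(W([.0068,-.058,z]),max_speed=.03);f=rep(z)
    if np.linalg.norm(f)>13: break
cv2.imwrite('pics/wrist4.png',vision.grab_frame('wrist')[0])
E
```

```text
now 9.42 [  6.2 -58.  -47.4] in/left/up [-5.4  0.9 -1.1]
-0.046 9.77 [  6.2 -58.  -46.4] in/left/up [-5.9  1.5 -2. ]
-0.045 10.12 [  6.1 -58.  -45.6] in/left/up [-5.3  1.  -4.9]
-0.044 10.47 [  5.9 -58.  -45.2] in/left/up [ -4.7   0.3 -12.5]
```

View pics/wrist4.png

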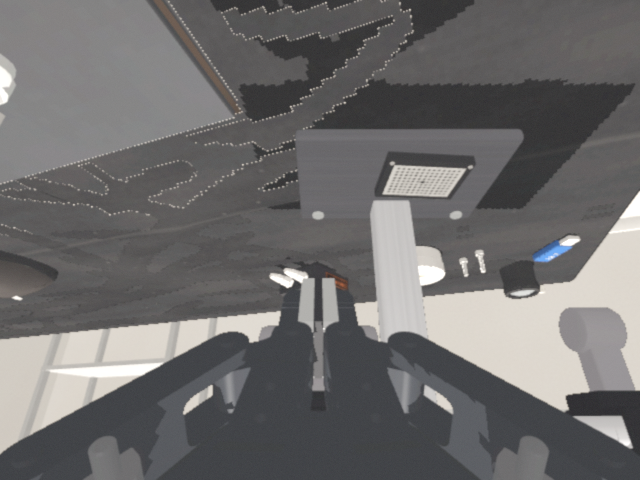

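The vertical force rose sharply at −45.3 mm, about 8–9 mm after first contact, which is the end stop. One slightly firmer push, then down, back and look.

```bash
python3 - <<'E'
from h import *
from station import ctrl,get_state,models
from scipy.spatial.transform import Rotation as Rn
def rep(n):
    s=get_state();p=s['tcp_pos'];F=s['contact_force'];print(n,round(s['time'],2),np.round([(p[:2]-mid)@xl*1e3,(p[:2]-mid)@yl*1e3,(p[2]-Z0)*1e3],1),np.round([F[:2]@xl,F[:2]@yl,F[2]],1))
ctrl.movel(W([.0068,-.058,-.043]),max_speed=.03);ctrl.pause(.1);rep('push')
ctrl.movel(W([.004,-.058,-.0695]),max_speed=.06);rep('down')
ctrl.movel(W([-.08,-.058,-.0695]),max_speed=.12);rep('back')
ctrl.movel(W([-.19,-.058,.05]),max_speed=.15);ctrl.pause(.2);rep('clear')
s=get_state();im,d=vision.grab_frame('wrist');cv2.imwrite('pics/wrist5.png',im)
c=vision.camera_info('wrist');K=c['mtx'];H=np.array(c['hand_eye']);r=s['eef_rot'];Rt=Rn.from_quat([r[1],r[2],r[3],r[0]]).as_matrix()
for t in('wide_bar','narrow_bar'):
    for o in models.masks_of('wrist',t)[:2]:
        v,u=np.nonzero(o['mask']&(d>0));z=d[v,u];P=np.c_[(u-K[0,2])*z/K[0,0],(v-K[1,2])*z/K[1,1],z]
        P=(P@H[:3,:3].T+H[:3,3])@Rt.T+s['tcp_pos'];L=np.c_[(P[:,:2]-mid)@xl,(P[:,:2]-mid)@yl,P[:,2]-Z0]
        print(t,o['p'],o['point'],len(L),np.percentile(L,[2,25,50,75,98],axis=0).round(4).tolist())
a=cv2.imread('pics/wrist1.png')[230:350,220:520];b=im[230:350,220:520]
cv2.imwrite('pics/cmp.png',cv2.resize(np.vstack([a,b]),None,fx=2.5,fy=2.5,interpolation=cv2.INTER_CUBIC))
E
```

```text
push 10.87 [  5.5 -58.  -44.6] [ -4.    0.4 -22.2]
down 11.46 [  6.7 -58.4 -66.2] [-0.   0.7  0.3]
back 12.31 [-79.2 -57.9 -69. ] [ 1.  -0.9  0.3]
clear 13.74 [-189.6  -57.6   49.5] [ 0.2  0.5 -0.3]
wide_bar 0.53 [301.3, 285.7] 186 [[0.0041, -0.0832, -0.034], [0.0052, -0.0791, -0.03], [0.0059, -0.0752, -0.0263], [0.0068, -0.0381, -0.0236], [0.0097, -0.0342, -0.0211]]
narrow_bar 0.67 [432.2, 281.2] 554 [[0.0042, 0.0518, -0.0421], [0.0061, 0.0548, -0.0338], [0.0087, 0.059, -0.0276], [0.0099, 0.0632, -0.0198], [0.0171, 0.0683, -0.0105]]
```

View pics/cmp.png

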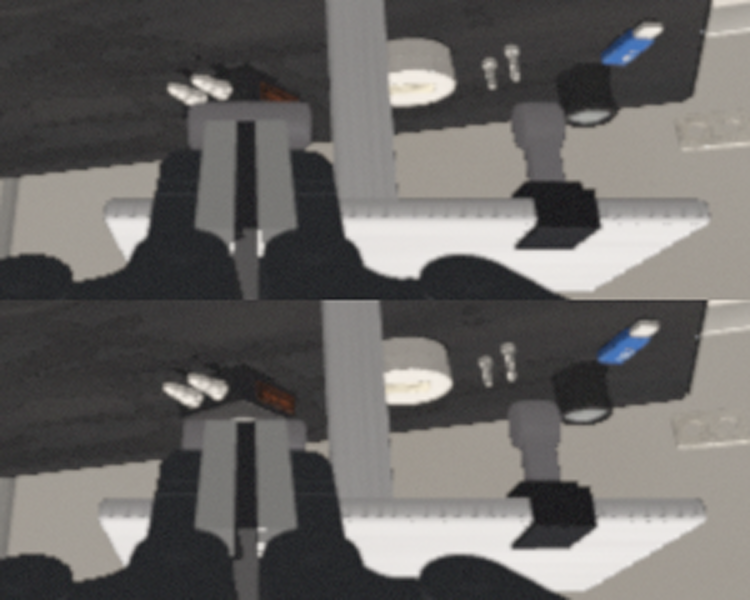

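In the before/after crops the wide bar's lower edge (top of its shape in this inverted view) moved from row 100 to about 117, while the narrow button is unchanged. I'll check once more from the side, where the fingers don't hide the bar, and compare both bars' lowest lines.

```bash
python3 - <<'E'
from h import *
from station import ctrl,get_state,models
from scipy.spatial.transform import Rotation as Rn
ctrl.movel(W([-.19,0.0,.05]),max_speed=.12);ctrl.pause(.3)
s=get_state();im,d=vision.grab_frame('wrist');cv2.imwrite('pics/wrist6.png',im)
c=vision.camera_info('wrist');K=c['mtx'];H=np.array(c['hand_eye']);r=s['eef_rot'];Rt=Rn.from_quat([r[1],r[2],r[3],r[0]]).as_matrix()
v,u=np.nonzero(d>0);z=d[v,u];P=np.c_[(u-K[0,2])*z/K[0,0],(v-K[1,2])*z/K[1,1],z]
P=(P@H[:3,:3].T+H[:3,3])@Rt.T+s['tcp_pos'];L=np.c_[(P[:,:2]-mid)@xl,(P[:,:2]-mid)@yl,P[:,2]-Z0]
for n,a,b in(('wide',-.08,-.036),('narrow',.053,.067)):
    k=(L[:,0]>0)&(L[:,0]<.028)&(L[:,1]>a)&(L[:,1]<b)&(L[:,2]<-.012)&(L[:,2]>-.06)
    Q=L[k];A=np.c_[Q[:,0],Q[:,2]]
    q=Q[Q[:,0]<.014] if 0 else Q
    low=[np.percentile(Q[abs(Q[:,1]-t)<.003,2],3) for t in np.arange(a+.003,b,.006) if (abs(Q[:,1]-t)<.003).sum()>10]
    print(n,k.sum(),np.round(low,4),np.percentile(Q[:,0],[2,50]).round(4))
print(get_state()['time'])
E
```

```text
wide 958 [-0.0347 -0.0346 -0.0344 -0.0343 -0.0348 -0.0344 -0.0341] [0.0042 0.007 ]
narrow 403 [-0.0404 -0.0417] [0.004  0.0085]
14.875
```

View pics/wrist6.png

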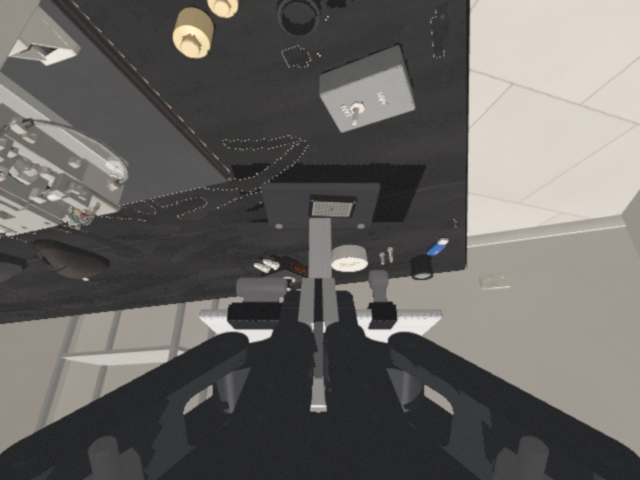

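Measured rise is about 7 mm against a nominal 8. I'll refine it with a circle fit of known radius on both bars.

```bash
python3 - <<'E'
from h import *
from station import ctrl,get_state,models
from scipy.spatial.transform import Rotation as Rn
from scipy.optimize import least_squares
s=get_state();D=[vision.grab_frame('wrist')[1] for _ in range(3)];d=np.median(D,0)
c=vision.camera_info('wrist');K=c['mtx'];H=np.array(c['hand_eye'])
def run(d,pos,Rt,tag):
    v,u=np.nonzero(d>0);z=d[v,u];P=np.c_[(u-K[0,2])*z/K[0,0],(v-K[1,2])*z/K[1,1],z]
    P=(P@H[:3,:3].T+H[:3,3])@Rt.T+pos;L=np.c_[(P[:,:2]-mid)@xl,(P[:,:2]-mid)@yl,P[:,2]-Z0]
    for n,a,b in(('wide',-.078,-.038),('narrow',.054,.066)):
        k=(L[:,0]>0)&(L[:,0]<.025)&(L[:,1]>a)&(L[:,1]<b)&(L[:,2]<-.024 if n=='narrow' else L[:,2]<-.018)&(L[:,2]>-.06)
        Q=L[k]
        f=lambda p:np.hypot(Q[:,0]-p[0],Q[:,2]-p[1])-.01
        for z0 in(-.034,-.026):
            o=least_squares(f,[.016,z0],loss='soft_l1',f_scale=.001);print(tag,n,len(Q),o.x.round(4),'rms',np.sqrt(np.mean(f(o.x)**2)).round(5))
r=s['eef_rot'];run(d,s['tcp_pos'],Rn.from_quat([r[1],r[2],r[3],r[0]]).as_matrix(),'now')
run(np.load('pics/wrist1d.npy'),np.r_[.531,.147,.22],pose(0,45)[0],'before')
E
```

```text
now wide 644 [ 0.0151 -0.0263] rms 0.00047
now wide 644 [ 0.0151 -0.0263] rms 0.00047
now narrow 211 [ 0.0149 -0.0341] rms 0.00052
now narrow 211 [ 0.0149 -0.0341] rms 0.00052
before wide 342 [ 0.0152 -0.0338] rms 0.00068
before wide 342 [ 0.0152 -0.0338] rms 0.00068
before narrow 211 [ 0.0149 -0.0338] rms 0.00067
before narrow 211 [ 0.0149 -0.0338] rms 0.00067
```

The circle fits put the wide bar 7.8 mm above the narrow one, against a nominal 8.0. The narrow one hasn't moved, so I'm handing in.

```bash
python3 - <<'E'
from station import get_state,ticket
s=get_state();print(s['time'],s['contact_force']);ticket.close_job()
E
```

```text
15.025 [ 0.19434326 -0.4676888   0.89561352]
the job is handed in; nothing more can be done
```

The bench light's wide bar is pushed fully up and stays there. The narrow button was not touched, and the arm is drawn back about 19 cm clear of the lip. I handed the job in at 15.0 s of the 29 s allowed; no verdict was reported.

I pushed with the shut gripper tilted 45° under the lip, in small steps straight up. The downward force rose sharply, to about 22 N, when the bar reached its stop.

- **Wide bar:** a circle fit on the wrist depth image puts its axis 26.3 mm below the canopy. The still-hanging narrow button is at 34.1 mm, so the rise is 7.8 mm against a nominal 8.
- **Rougher reading:** the lowest visible line gave only about 7 mm. I relied on the circle fit and the force at the stop instead.
- **Narrow button:** unchanged to within 0.3 mm before and after.
- **Contact:** the wrist force at hand-in was within about 1 N of zero, with the robot touching nothing.
- **Not explained:** during the lift the force was mostly horizontal, about 5 N outward, rather than the expected 3 N downward.

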